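# Stamp a module case with a mallet and a sprung stamp

### The job

Stamp the inspection mark on the grey module case: lay it flat in the nest of the stamping fixture, between the two side lips and with one end up to the end stop below the stamp, and let go of it. Then take the mallet by its handle, give the head of the sprung stamp a brisk blow (not a slow press) that drives it down on to the case, and lay the mallet back level in both saddles of its rest, leaving the case in the nest. Touch the stamp with nothing but the mallet, and do not shift the other things on the bench.

Things in the scene. Friction and masses are not known exactly. Their poses are not given: they have to be found in the camera images.
- case: Flat grey module case lying on the bench or its 2.5 mm thick mat, 70 (its x) x 104 (its y, from -49 to +55) x 22 mm high, 0.2 kg. Origin at the underside, 3 mm from mid-length (which lies towards +y). Grip it across the 70 mm width, near the end that will stay clear of the stamp. Either end may go to the stop.
- nest (a point): Mid-nest point on the bed's top, 20 mm above the bench; x along the nest to the stop, z up. A case touching the stop has its mid-length here, its y axis along x (either way). Stop face at x = 52 mm, 16 mm high. Side lips 5 mm high, 76 mm apart inside, at x = 5 to 51 mm. For x < 0 the bed is only 58 mm wide: finger room beside the case. Bring the case in from -x, about 8 mm up, then lower it.
- stamp_fixture: Stamping fixture, bolted down: grey base plate 185 x 110 x 10 mm, aluminium bed (the nest) with lips and end stop, grey column at its far (+x) end. The column's arm reaches back over the bed (nest x > 20 mm, 32 mm wide), underside 50 mm, top 66 mm above the bed. Origin at the underside, 25 mm in +x from the nest point; same axes.
- stamp: Sprung stamp: upright steel plunger in the arm's end, round flat head 28 mm across on a coil spring. Origin at the head's top centre, 124 mm above the bench when up, at x = 36 mm in the nest's frame (keep the gripper's body clear of it). Its foot, 58 mm lower, then hangs 24 mm above a case in the nest. Spring force 4 N at first, 7 N as the foot meets the case.
- mallet: Mallet, 200 mm long, 0.24 kg: handle of section 24 mm wide x 20 mm high, two-faced head 40 mm across, 64 mm tall. Origin on the handle's axis, 80 mm behind the head's axis: the place to grip, midway between the saddles. x along the handle to the head, z up along the head. Handle from x = -100 mm to the head. Starts level in its rest, origin 62 mm above the bench.
- mallet_face (a point): Centre of the mallet head's lower striking face: 80 mm along x and 32 mm below the mallet's origin.
- rest_seat (a point): Where the mallet's origin is when it lies in its rest, 62 mm above the bench; x along the handle to the head, z up. The rest (base 130 x 70 x 8 mm, bolted down) has two wooden saddles at x = -42 and +42 mm, 12 mm thick along x; floors 10 mm below this point, cheeks 32 mm apart with tops 3.5 mm above it.
- pliers: bystander: long-nose pliers with blue handles, 47 x 145 x 12 mm; origin under its middle
- tape: bystander: roll of black tape lying flat, 58 mm across, 19 mm high; origin under its middle
- transformer: bystander: small transformer, 44 x 66 x 40 mm; origin under its middle
- tip_box: bystander: small oblong box, 20 x 60 x 18 mm; origin under its middle
- flux_bottle: bystander: little brown bottle with a pointed cap, 33 mm across, 109 mm tall; origin under its middle
- ipa_bottle: bystander: white bottle with a pump top, 56 mm across, 151 mm tall; origin under its middle
- battery_9v: bystander: square battery standing up, 18 x 31 x 47 mm; origin under its middle
- mug: bystander: mug, 78 mm across, 101 mm tall; origin under its middle

How it is judged:
By the outcome, as a careful person would: the job done as asked, in the order asked, and still so for the second after the job is handed in, with the robot touching nothing.
It also fails if it takes over 51 s, if anything falls off the work surface, if the arm or the gripper's body presses on something with over 40 N, if the wrist force passes 120 N, or if a joint passes its speed limit or range.

### The arm

A 6-joint arm with a two-finger parallel gripper is mounted at the origin on a cart in front of the work surface, level with it; the furniture and walls round the work are solid. World frame = base frame: x ahead of the robot, y to its left, z up, the work surface at z = 0. Lengths are in m, angles in rad, forces in N, time in s.
With the tool pointing down it reaches from about 0.275 to 1 m from the base axis. Payload 8.4 kg.
Tool frame: the origin (TCP) lies on the centre line of the jaws, within the pads' length; the fingertips stand 17 mm ahead of it and the grasp point (between the pads) lies 2 mm behind it (bot.tcp_to_tips is the y of the fingertips in the tool frame, in m); y points along the fingers, z is the direction in which the jaws open and shut, and the axes are right-handed (so a half turn about y gives the same grasp; the last joint's range is limited). The gripper opens to 85 mm and grips with 20 to 120 N. Pads are 22 mm wide; open, the fingers measure 114 mm over their backs; the gripper's body (76 mm by 85 mm) begins 54 mm behind the grasp point. The pads swing forward as they close: fully open they stand 13 mm farther back than shut.
Start: joints at [1.243, 0.353, 1.633, -0, 1.155, -0.002], TCP at [0.2, 0.592, 0.213] pointing down, gripper open.
Joint ranges: [-2.63, 2.63], [-0.92, 2.1], [0.06, 2.66], [-1.3, 4.44], [0, 2.69], [-3.02, 3.02]. Speed limits (rad/s): [2.22, 2.22, 2.79, 3.14, 3.14, 3.14].

### API

Orientations are given as a unit quaternion [x, y, z, w].
In Python, from workcell import bot, hand, kinematics, get_obs, vision, hand_in gives the robot as it stands. The module is installed in compiled form; this text tells all that it offers. Calls block until the motion is done:
- bot.reach(position, orientation): joint-space move of the TCP to a pose.
- bot.servo_line(position, ori=None, velocity=0.15): straight line of the TCP; ori=None keeps the orientation; velocity is the mean speed in m/s.
- bot.goto_joints(angles): joint-space move.
- hand.move_gripper(opening, strength=None): finger opening in m; strength is the grip in N (None keeps the last); returns when the fingers have stopped.
- bot.dwell(seconds).
- kinematics.solve_ik(position, orientation): joint angles nearest the present ones, or None.
- get_obs(): the state.
- vision.read_camera(name): name is "scene" or "top" or "wrist"; returns a dict with "frame" (384x512x3 uint8, red, green, blue), "intrinsics" (3x3 intrinsics, pixels), "view" (4x4, takes a point from world to camera coordinates). Camera axes: x right, y down, z forward; pixel columns grow to the right and rows downward; lengths in m; the calibration is good to about 2 mm. A picture is of the moment at which its call begins. There is no depth.
A pose or a line that the arm cannot do raises bot.IKError and nothing moves.
- hand_in(): hands the job in, once; it reports no verdict.
The state is a dict: "time_s": time; "joint_pos": joint angles; "joint_vel": joint speeds; "joint_efforts": joint torques, N m; "position": TCP position; "orientation": TCP orientation; "wrist_force": force on the tool from outside, world axes, zero at the start; "ft_torque": the same for the moment, N m; "gripper_width": finger opening in m.
Only numpy, scipy, OpenCV 4.12 (cv2) and the standard library are available. Lean on these libraries where they do the work, as an engineer would, in place of code of your own. Each camera call takes 0.05 s, during which the arm holds its last target. There are 200 camera calls.

## Working session

There is one attempt and no reset: what is moved stays moved. The work goes in short steps, each a Python script; the robot and the scene stay as the last script left them, time stands still between calls to the robot, and variables do not carry over. Pictures are saved under pics/ and viewed, about 8 in all and at most 12, crops included, and the job is handed in when it is done.

```bash
mkdir -p pics
cat > h.py <<'E'
import numpy as np, cv2
from workcell import bot, hand, kinematics, get_obs, vision, hand_in
from scipy.spatial.transform import Rotation as R
def snap(cam,name):
    d=vision.read_camera(cam); cv2.imwrite(f'pics/{name}.png',cv2.cvtColor(d['frame'],cv2.COLOR_RGB2BGR))
    np.savez(f'pics/{name}.npz',K=d['intrinsics'],V=d['view']); return d
def back(name,uv,z):
    d=np.load(f'pics/{name}.npz'); Ki=np.linalg.inv(d['K']); V=d['V']; out=[]
    C=-V[:3,:3].T@V[:3,3]
    for (u,v),zz in zip(uv,np.broadcast_to(z,len(uv))):
        r=V[:3,:3].T@Ki@[u,v,1]; out.append(C+r*(zz-C[2])/r[2])
    return np.array(out)
def proj(name,P):
    d=np.load(f'pics/{name}.npz'); p=(d['V'][:3,:3]@np.atleast_2d(P).T).T+d['V'][:3,3]; q=p@d['K'].T; return q[:,:2]/q[:,2:]
def down(yaw,pitch=0):
    # tool y down, tool z (jaw opening) horizontal at heading yaw
    z=np.array([np.cos(yaw),np.sin(yaw),0]); y=np.array([0,0,-1.]); x=np.cross(y,z)
    return R.from_matrix(np.c_[x,y,z]).as_quat()
E
python3 - <<'E'
from h import *
for c in ['scene','top']:
    d=snap(c,c+'0'); V=d['view']; print(c,d['intrinsics'][0],(-V[:3,:3].T@V[:3,3]).round(3),V[2,:3].round(3))
o=get_obs(); print(o['time_s'],o['position'],o['orientation'],o['gripper_width'],bot.tcp_to_tips)
a=cv2.imread('pics/top0.png'); cv2.imwrite('pics/top0b.png',cv2.resize(a,(800,600),interpolation=cv2.INTER_CUBIC))
a=cv2.imread('pics/scene0.png'); cv2.imwrite('pics/scene0b.png',cv2.resize(a,(800,600),interpolation=cv2.INTER_CUBIC))
E
```

```text
scene [447.13938048   0.         250.06509229] [-0.147 -0.3    1.027] [ 0.567  0.373 -0.734]
top [465.80287431   0.         252.06965156] [0.464 0.143 1.216] [ 0.077  0.003 -0.997]
0.1 [0.19989499 0.59171769 0.2122569 ] [ 0.69816747 -0.11473879  0.11459305 -0.69732749] 0.08518695379057498 0.017
```

View pics/top0b.png

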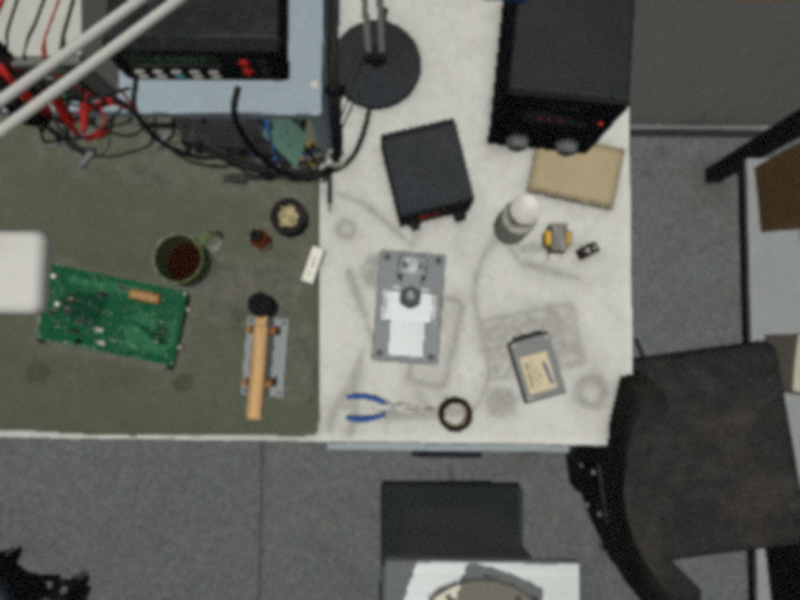

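View pics/scene0b.png

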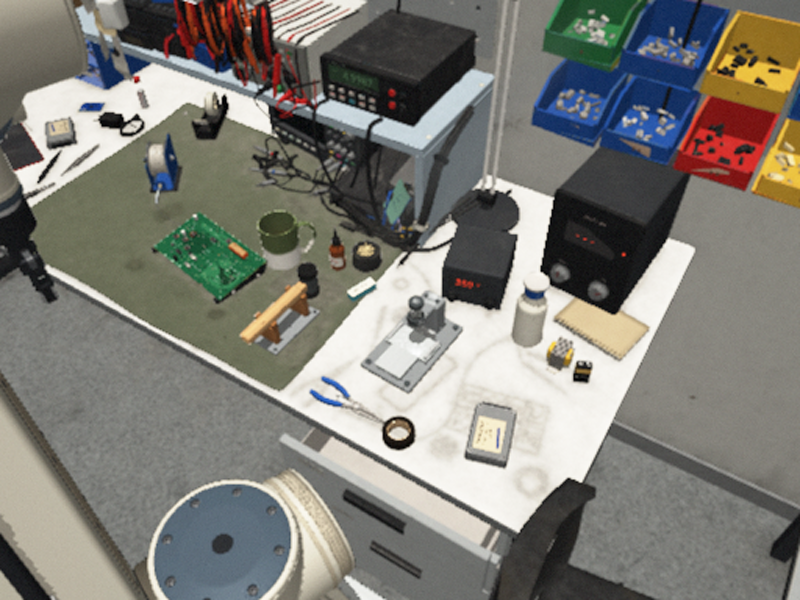

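The top view shows the fixture at (408,305) with its column pointing up and away, the mallet at (260,345) with its head up, and the case at (537,367), all in 800 px coordinates. Next I'll zoom in for measurement.

Run:
```python
from h import *
a=cv2.imread('pics/top0.png'); t=[]
for (x,y) in [(144,182),(236,152),(318,200)]:
    c=cv2.resize(a[y:y+92,x:x+52],None,fx=5,fy=5,interpolation=cv2.INTER_CUBIC)
    for k in range(0,92,10): cv2.putText(c,str(y+k),(0,k*5+4),0,.3,(0,0,255)); cv2.line(c,(22,k*5),(28,k*5),(0,0,255))
    for k in range(0,52,10): cv2.putText(c,str(x+k),(k*5-8,458),0,.3,(0,0,255)); cv2.line(c,(k*5,444),(k*5,449),(0,0,255))
    t.append(c)
cv2.imwrite('pics/c1.png',np.hstack(t))
```

```text
(no output)
```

View pics/c1.png

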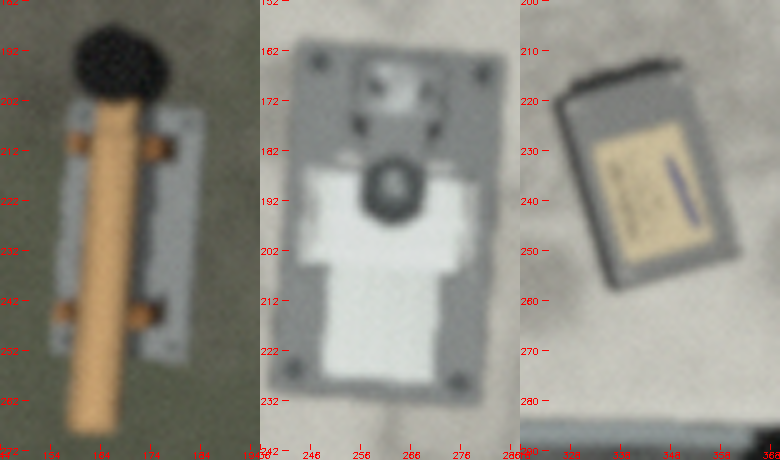

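Run:
```python
from h import *
def px(L,x0,ox,oy): return [(ox+(x-x0)/5-.4,oy+y/5-.4) for x,y in L]
def rect(name,L,z,x0,ox,oy):
    P=back('top0',px(L,x0,ox,oy),z)[:,:2]; e=[np.linalg.norm(P[i]-P[(i+1)%4]) for i in range(4)]
    d=(P[0]+P[1]-P[2]-P[3]); print(name,P.mean(0).round(4),'yaw',np.degrees(np.arctan2(d[1],d[0])).round(2),np.round(e,4)); return P
rect('case',[(574,100),(688,72),(740,255),(620,285)],.022,520,318,200)
rect('base',[(297,40),(508,55),(480,403),(270,385)],.010,260,236,152)
rect('rest',[(62,100),(205,110),(187,363),(50,350)],.008,0,144,182)
print('stamp',back('top0',px([(395,188)],260,236,152),.124))
print('nestbed end',back('top0',px([(322,375),(434,383),(325,265),(440,272)],260,236,152),.02))
P=back('top0',px([(67,430),(118,432),(97,100),(140,100)],0,144,182),.072);print('handle',P)
print('head',back('top0',px([(114,62)],0,144,182),.094))
```

```text
case [ 0.4636 -0.0913] yaw 14.78 [0.0603 0.0965 0.0632 0.0967]
base [0.5636 0.1223] yaw -3.96 [0.1105 0.1819 0.1088 0.1804]
rest [0.4778 0.361 ] yaw -1.99 [0.0746 0.1309 0.0711 0.1293]
stamp [[0.5692598  0.12149162 0.124     ]]
nestbed end [[0.4825828  0.15593212 0.02      ]
 [0.47913789 0.09850131 0.02      ]
 [0.53908073 0.15506481 0.02      ]
 [0.53613555 0.09588789 0.02      ]]
handle [[0.3796047  0.37582262 0.072     ]
 [0.37892304 0.35094643 0.072     ]
 [0.54087101 0.36538676 0.072     ]
 [0.54110748 0.34420581 0.072     ]]
head [[0.55790408 0.35336461 0.094     ]]
```

```bash
cat >> h.py <<'E'
def jaw(th):
    """orientation, tool down, jaws opening across heading th; pick the wrist turn with the smaller last joint"""
    return down(th-np.pi/2) if SIGN<0 else down(th+np.pi/2)
SIGN=-1
E
python3 - <<'E'
from h import *
print(R.from_quat(get_obs()['orientation']).as_matrix().round(3))
for p,th in [((.44,.361,.23),-3.2),((.45,.125,.23),-3.7),((.43,-.1,.2),14.8)]:
    for s in (-1,1): print(p,s,np.round(kinematics.solve_ik(p,down(np.radians(th)+s*np.pi/2)),2))
E
```

```text
[[ 0.947 -0.     0.32 ]
 [-0.32  -0.001  0.947]
 [-0.    -1.    -0.001]]
(0.44, 0.361, 0.23) -1 [ 0.68  0.25  1.74 -0.    1.15  2.31]
(0.44, 0.361, 0.23) 1 [ 0.68  0.25  1.74 -0.    1.15 -0.83]
(0.45, 0.125, 0.23) -1 [ 0.27  0.08  1.94 -0.    1.12  1.9 ]
(0.45, 0.125, 0.23) 1 [ 0.27  0.08  1.94 -0.    1.12 -1.24]
(0.43, -0.1, 0.2) -1 [-0.23  0.08  2.02 -0.    1.04  1.08]
(0.43, -0.1, 0.2) 1 [-0.23  0.08  2.02 -0.    1.04 -2.06]
```

```bash
sed -i 's/^SIGN=-1/SIGN=1/' h.py
python3 - <<'E'
from h import *
rd=np.radians
for n,p,th in [('wm',(.42,.361,.27),-3.2),('wf',(.45,.125,.27),-3.7),('wc',(.43,-.1,.22),14.8)]:
    bot.reach(p,jaw(rd(th))); d=snap('wrist',n); V=d['view']; print(n,get_obs()['time_s'],(-V[:3,:3].T@V[:3,3]).round(3),V[2,:3].round(2))
ims=[cv2.resize(cv2.imread(f'pics/{n}.png'),(400,300),interpolation=cv2.INTER_AREA) for n in ('wm','wf','wc')]
cv2.imwrite('pics/w1.png',np.vstack([np.hstack(ims[:2]),np.hstack([ims[2],ims[2]*0])]))
E
```

```text
wm 1.3833 [0.344 0.365 0.429] [ 0.29 -0.02 -0.96]
wf 2.375 [0.375 0.13  0.43 ] [ 0.29 -0.02 -0.96]
wc 3.35 [ 0.358 -0.119  0.38 ] [ 0.29  0.08 -0.96]
```

View pics/w1.png

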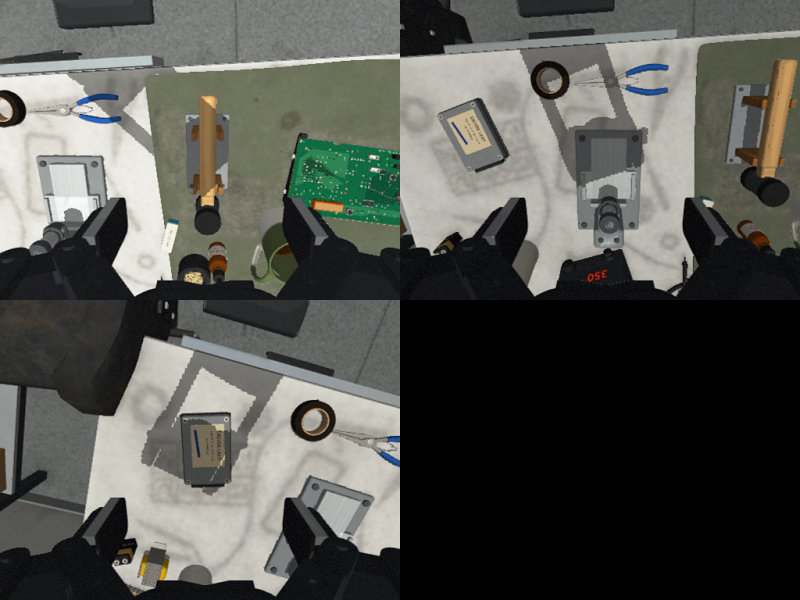

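The wrist views show the case, fixture and mallet clearly. I'll zoom all three together.

Run:
```python
from h import *
t=[]
for n,x,y,w in [('wc',225,135,76),('wf',220,155,92),('wm',230,115,70)]:
    c=cv2.resize(cv2.imread(f'pics/{n}.png')[y:y+190,x:x+w],None,fx=3,fy=3,interpolation=cv2.INTER_CUBIC)
    for k in range(0,190,20): cv2.putText(c,str(y+k),(0,k*3+4),0,.3,(0,0,255))
    t.append(c)
cv2.imwrite('pics/c2.png',np.hstack(t))
```

```text
(no output)
```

View pics/c2.png

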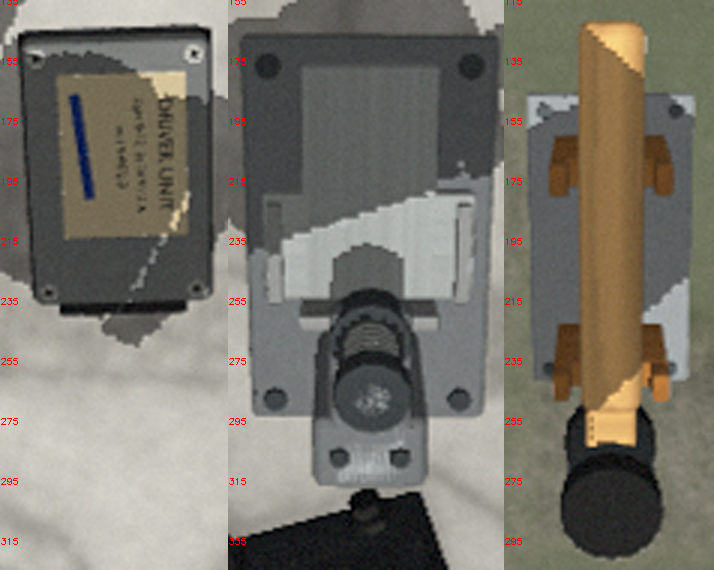

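```bash
cat > m.py <<'E'
from h import *
def px(L,x0,ox,oy): return [(ox+(x-x0)/3-.33,oy+y/3-.33) for x,y in L]
def rect(name,im,L,z,*a):
    P=back(im,px(L,*a),z)[:,:2]; e=[np.linalg.norm(P[i]-P[(i+1)%4]) for i in range(4)]
    d=(P[2]+P[3]-P[0]-P[1]); print(name,P.mean(0).round(4),'yaw',np.degrees(np.arctan2(d[1],d[0])).round(2),np.round(e,4)); return P
c=(0,225,135); f=(228,220,155); m=(504,230,115)
rect('case','wc',[(19,32),(211,25),(212,297),(36,305)],.022,*c)
print('conn',back('wc',px([(60,313),(187,308)],*c),.011).round(4))
rect('base','wf',[(240,36),(498,38),(484,415),(253,414)],.01,*f)
print('bed end',back('wf',px([(302,66),(438,66)],*f),.02).round(4))
rect('lips','wf',[(283,200),(455,197),(455,298),(283,301)],.025,*f)
print('stamp',back('wf',px([(373,395)],*f),.124).round(4))
print('stop',back('wf',px([(300,303),(438,303)],*f),.036).round(4))
rect('handle','wm',[(581,25),(646,25),(640,400),(580,400)],.072,*m)
rect('rest','wm',[(527,96),(694,96),(690,380),(533,378)],.008,*m)
print('head',back('wm',px([(611,507)],*m),.094).round(4))
E
python3 m.py
```

```text
case [ 0.4631 -0.089 ] yaw 16.68 [0.0672 0.1034 0.0669 0.1043]
conn [[ 0.529  -0.0956  0.011 ]
 [ 0.5142 -0.0479  0.011 ]]
base [0.5625 0.1236] yaw -3.56 [0.1081 0.1819 0.1089 0.1822]
bed end [[0.4798 0.101  0.02  ]
 [0.4834 0.1569 0.02  ]]
lips [0.5619 0.1236] yaw -3.49 [0.0729 0.0475 0.0753 0.0476]
stamp [[0.5702 0.1232 0.124 ]]
stop [[0.5796 0.0929 0.036 ]
 [0.5834 0.1516 0.036 ]]
handle [0.451  0.3624] yaw -3.57 [0.0223 0.1418 0.023  0.1419]
rest [0.4793 0.3612] yaw -2.87 [0.069  0.1285 0.0706 0.1275]
head [[0.5548 0.3564 0.094 ]]
```

```bash
cat >> m.py <<'E'
print('---')
from scipy.optimize import least_squares
obs=np.array(px([(19,32),(211,25),(212,297),(36,305)],*c))
def P(q,hw,hl):
    th=q[2]; u=np.array([np.cos(th),np.sin(th)]); v=np.array([-u[1],u[0]])
    pts=[]
    for a,b in [(-hl,-hw),(-hl,hw),(hl,hw),(hl,-hw)]:
        for z in (0,.022): pts.append([*(q[:2]+a*u+b*v),z])
    return proj('wc',pts)
def hull(q,hw,hl):
    p=P(q,hw,hl); return np.array([p[0:2][np.argmin(p[0:2]@[1,1])],p[2:4][np.argmin(p[2:4]@[-1,1])],p[4:6][np.argmin(p[4:6]@[-1,-1])],p[6:8][np.argmin(p[6:8]@[1,-1])]])
for hw,hl in [(.035,.049),(.035,.052)]:
    s=least_squares(lambda q:(hull(q,hw,hl)-obs).ravel(),[.463,-.09,.28]); print(hw,hl,s.x.round(4),np.degrees(s.x[2]).round(2),s.fun.round(1))
E
python3 m.py | sed -n '/---/,$p'
```

```text
---
0.035 0.049 [ 0.4647 -0.0885  0.2944] 16.87 [ 0.6  0.9 -0.7  1.   1.5 -0.7 -1.3 -1.3]
0.035 0.052 [ 0.465  -0.0884  0.2943] 16.86 [ 0.4 -1.5 -0.7 -1.4  1.5  1.9 -1.2  1.3]
```

```bash
cat >> h.py <<'E'
NY=np.radians(-3.5); NEST=np.array([.535,.1253])
def nest(x,y,z): # nest frame -> world, z above bench
    c,s=np.cos(NY),np.sin(NY); return [NEST[0]+c*x-s*y,NEST[1]+s*x+c*y,z]
def st(m=''):
    o=get_obs(); print(m,round(o['time_s'],2),'p',np.round(o['position'],4),'F',np.round(o['wrist_force'],1),'T',np.round(o['ft_torque'],2),'w',round(o['gripper_width'],4)); return o
E
python3 - <<'E'
from h import *
q=jaw(np.radians(16.7)); p=[.4331,-.0980]
bot.servo_line([*p,.08],q,.25); bot.servo_line([*p,.020],velocity=.12); st('down')
hand.move_gripper(.060,60); st('grip')
bot.servo_line([*p,.09],velocity=.15); st('lift')
bot.reach(nest(-96,0,.0)[:0] or nest(-.096,0,.09),jaw(NY)); st('pre')
snap('wrist','pn'); snap('scene','pns')
a=cv2.imread('pics/pn.png'); b=cv2.imread('pics/pns.png')[150:342,200:456]
cv2.imwrite('pics/pn2.png',np.hstack([cv2.resize(a,(400,300)),cv2.resize(b,(400,300))]))
E
```

```text
down 4.71 p [ 0.4338 -0.0981  0.0208] F [-0.8 -0.4  0.1] T [-0.02  0.02  0.05] w 0.0855
grip 5.08 p [ 0.4334 -0.0981  0.0204] F [0.6 0.2 0.3] T [-0.02 -0.02  0.01] w 0.0601
lift 5.7 p [ 0.4329 -0.098   0.0897] F [ 0.2  1.  -0.1] T [-0.02 -0.    0.  ] w 0.0602
pre 6.62 p [0.4387 0.1306 0.0893] F [-0.1 -0.1 -0.3] T [ 0.03 -0.02  0.04] w 0.0599
```

View pics/pn2.png

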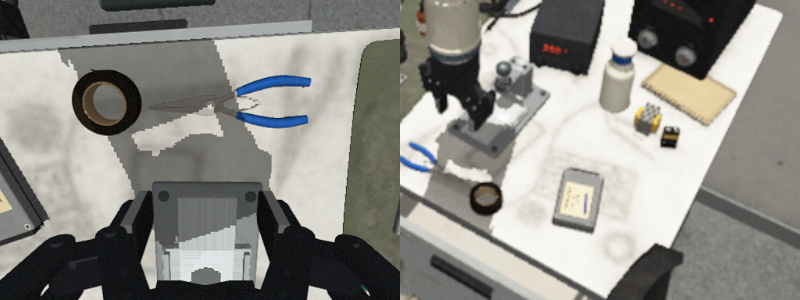

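The grip missed: the fingers closed to 60 mm with no load and the case is still on the bench. I'll re-measure from the same wrist pose.

Run:
```python
from h import *
hand.move_gripper(.085,60)
bot.reach([.4331,-.098,.22],jaw(np.radians(16.7))); snap('wrist','wc2'); st()
c=cv2.imread('pics/wc2.png')[110:300,160:360]; cv2.imwrite('pics/wc2b.png',cv2.resize(c,None,fx=3,fy=3,interpolation=cv2.INTER_CUBIC))
```

```text
8.17 p [ 0.4329 -0.0972  0.2193] F [-0.8  0.3  0.7] T [ 0.02 -0.01 -0.01] w 0.0849
```

View pics/wc2b.png

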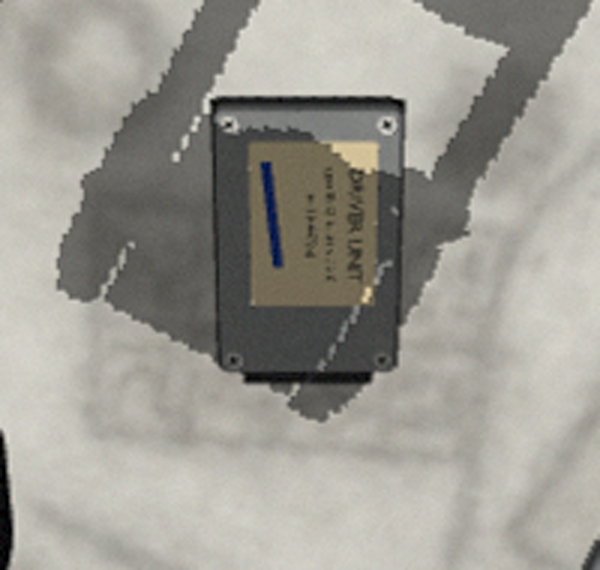

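```bash
cat > m2.py <<'E'
import re
s=open('m.py').read().split("print('---')")[1].replace("'wc'","'wc2'")
from h import *
def px(L,x0,ox,oy): return [(ox+(x-x0)/3-.33,oy+y/3-.33) for x,y in L]
c=(0,160,110)
s=re.sub(r"obs=.*","obs=np.array(px([(211,97),(405,98),(397,373),(217,374)],*c))",s)
exec(s)
E
python3 m2.py
python3 - <<'E'
from h import *
q=jaw(np.radians(16.7)); p=np.array([.4331,-.0980])
bot.servo_line([*p,.05],q,.25); st(); z=.020
bot.servo_line([*p,z],velocity=.1)
f0=get_obs()['wrist_force'][2]
while z>.0105:
    z-=.002; bot.servo_line([*p,z],velocity=.05); f=get_obs()['wrist_force'][2]-f0
    if f>5: break
st('low')
E
```

```text
0.035 0.049 [ 0.4654 -0.0888  0.2876] 16.48 [ 0.8  1.4 -0.9  1.2  0.9 -1.2 -0.8 -1.7]
0.035 0.052 [ 0.4657 -0.0887  0.2875] 16.47 [ 0.7 -1.  -0.8 -1.2  0.8  1.5 -0.7  1. ]
 9.0 p [ 0.4336 -0.0977  0.0503] F [ 0.5 -0.3  1. ] T [-0.01  0.02 -0.01] w 0.0854
low 10.7 p [ 0.433  -0.098   0.0099] F [0.9 0.1 0.2] T [-0.06 -0.03 -0.01] w 0.0853
```

Run:
```python
from h import *
hand.move_gripper(.060,60); o=st('grip')
if o['gripper_width']>.063:
    bot.servo_line([.4331,-.098,.09],velocity=.15); st('lift')
    bot.reach(nest(-.096,0,.09),jaw(NY)); st('pre')
snap('wrist','pn3'); snap('scene','pns3')
a=cv2.imread('pics/pn3.png'); b=cv2.imread('pics/pns3.png')[150:342,200:456]
cv2.imwrite('pics/pn4.png',np.hstack([cv2.resize(a,(400,300)),cv2.resize(b,(400,300))]))
```

```text
grip 11.07 p [ 0.4332 -0.098   0.01  ] F [ 0.1  0.6 -0.4] T [-0.06 -0.02  0.01] w 0.0602
```

View pics/pn4.png

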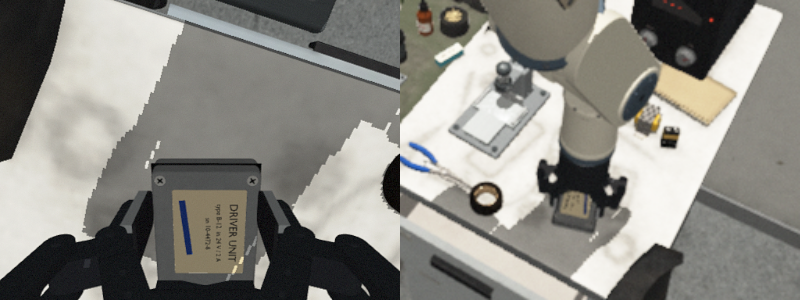

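The fingers now straddle the case but haven't met it, so I'll close until they stall.

Run:
```python
from h import *
for w in (.055,.05,.04,.0):
    hand.move_gripper(w,60); o=st('grip %.3f'%w)
    if o['gripper_width']>w+.002: break
bot.servo_line([.4331,-.098,.04],velocity=.1); st('lift')
snap('wrist','pn5'); snap('scene','pns5')
a=cv2.imread('pics/pn5.png'); b=cv2.imread('pics/pns5.png')[180:324,230:422]
cv2.imwrite('pics/pn6.png',np.hstack([cv2.resize(a,(400,300)),cv2.resize(b,(400,300))]))
```

```text
grip 0.055 11.4 p [ 0.4331 -0.098   0.01  ] F [ 0.5 -0.4 -0.1] T [ 0.01  0.03 -0.  ] w 0.0552
grip 0.050 11.62 p [ 0.4331 -0.098   0.01  ] F [-0.2  0.9 -0.3] T [-0.02  0.01 -0.  ] w 0.0499
grip 0.040 11.88 p [ 0.4331 -0.098   0.01  ] F [ 1.   0.  -1.1] T [ 0.02 -0.06  0.06] w 0.0399
grip 0.000 12.35 p [ 0.4331 -0.098   0.01  ] F [-0.5  0.1 -0.3] T [ 0.   -0.02  0.02] w -0.0
lift 12.8 p [ 0.4334 -0.0981  0.0402] F [ 1.1 -1.  -0.1] T [ 0.01 -0.   -0.03] w 0.0
```

View pics/pn6.png

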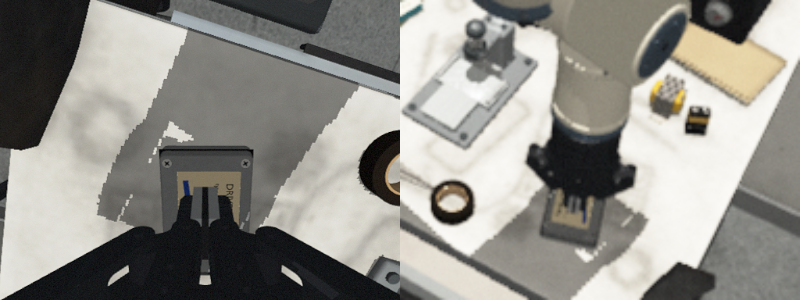

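The fingers shut completely without touching the case. I need to know where the fingertips really are, so I'll project candidate tip points into the last picture.

Run:
```python
from h import *
for d in (-.02,0,.017,.03): print(d,proj('pn5',[[.4334,-.0981,.0402-d]]).round(1)*400/512)
o=get_obs(); print(R.from_quat(o['orientation']).as_matrix().round(3), kinematics.solve_ik(o['position'],o['orientation'])-o['joint_pos'])
for n in ('pn5','wc'):
  d=np.load(f'pics/{n}.npz'); V=d['V']; print(-V[:3,:3].T@V[:3,3])
# case in pn5: near-end top corners (160,150),(252,150) in 400px view
print(back('pn5',[(160*1.28,150*1.28),(253*1.28,150*1.28)],.022), back('pn5',[(160*1.28,150*1.28),(253*1.28,150*1.28)],0))
```

```text
-0.02 [[206.40625  203.671875]]
0 [[206.25 188.75]]
0.017 [[206.171875 178.4375  ]]
0.03 [[206.09375 171.71875]]
[[ 0.958 -0.001 -0.287]
 [ 0.287  0.     0.958]
 [-0.001 -1.     0.   ]] [ 3.05311332e-16  2.22044605e-16  0.00000000e+00 -2.32976412e-16
 -7.77156117e-16  0.00000000e+00]
[ 0.36097822 -0.12063096  0.19973958]
[ 0.35766888 -0.11938197  0.37977049]
[[ 0.42258237 -0.13493058  0.022     ]
 [ 0.40397922 -0.07288901  0.022     ]] [[ 0.43020752 -0.13670053  0.        ]
 [ 0.40930173 -0.06697968  0.        ]]
```

Both the no-contact closing and the projection put the fingertips about 30 mm short of the stated place. I'll find them by touch, lowering with the fingers open around the case.

Run:
```python
from h import *
p=[.4338,-.0976]
hand.move_gripper(.085,60)
bot.servo_line([*p,.010],velocity=.15); bot.dwell(.1); z=.010
f0=get_obs()['wrist_force'][2]; print(f0)
while z>-.032:
    z-=.0015; bot.servo_line([*p,z],velocity=.04); f=get_obs()['wrist_force'][2]-f0
    if abs(f)>4: print('touch'); break
st('low')
```

```text
-0.4854373803646398
touch
low 21.13 p [ 0.434  -0.0976 -0.0314] F [-2.8  0.6 13.1] T [0.18 0.41 0.01] w 0.0852
```

The tips touch the bench with the TCP at -31 mm, so open tips stand about 31 mm behind the TCP, not ahead of it. I'll grip using that offset.

Run:
```python
from h import *
p=[.4338,-.0976]
bot.servo_line([*p,-.0245],velocity=.1)
hand.move_gripper(.050,70); o=st('grip')
if o['gripper_width']>.06:
    bot.servo_line([*p,.04],velocity=.25); st('lift')
snap('wrist','g1')
```

```text
grip 21.7 p [ 0.4337 -0.0976 -0.0243] F [-3.2  0.2 12.3] T [0.11 0.4  0.06] w 0.0684
lift 22.11 p [ 0.4341 -0.0977  0.0403] F [ 0.2 -0.1 -2.9] T [-0.1   0.14  0.02] w 0.0685
```

Run:
```python
from h import *
bot.reach(nest(-.096,0,.035),jaw(NY))
bot.servo_line(nest(-.085,0,.0045),velocity=.25)
bot.servo_line(nest(-.043,0,.0045),velocity=.12); bot.dwell(.05); st('near')
f0=get_obs()['wrist_force'].copy() if hasattr(get_obs()['wrist_force'],'copy') else np.array(get_obs()['wrist_force'])
x=-.043; hit=False
while x<-.0285:
    x+=.002; bot.servo_line(nest(x,0,.0045),velocity=.05); f=np.array(get_obs()['wrist_force'])-f0
    if f[0]<-5: hit=True; break
st('hit %s x=%.4f'%(hit,x)); snap('wrist','n1')
if hit:
    bot.servo_line(nest(x-.0004,0,-.004),velocity=.04); st('lowered')
```

```text
near 23.91 p [0.491  0.1276 0.0046] F [-0.8 -0.2 -2.6] T [0.   0.12 0.02] w 0.0686
hit True x=-0.0290 25.66 p [0.5027 0.1268 0.0038] F [-10.8   3.1   1.2] T [ 0.46  1.58 -0.03] w 0.0687
lowered 26.07 p [ 0.5027  0.1267 -0.0042] F [-12.6   1.2   7.8] T [ 0.52  1.6  -0.12] w 0.0685
```

Run:
```python
from h import *
hand.move_gripper(.085,70); st('open')
p=get_obs()['position']; bot.servo_line([p[0],p[1],.09],velocity=.3); st('up')
bot.servo_line(nest(-.10,0,.16),velocity=.4)
snap('wrist','n2'); snap('scene','n2s'); snap('top','n2t'); st()
a=cv2.imread('pics/n2.png'); b=cv2.imread('pics/n2s.png')[180:252,224:320]; t=cv2.imread('pics/n2t.png')[150:246,196:324]
L=cv2.resize(a[192:384,128:384],(800,600),interpolation=cv2.INTER_CUBIC)
R_=np.vstack([cv2.resize(b,(400,300)),cv2.resize(t,(400,300))])
cv2.imwrite('pics/n3.png',np.hstack([cv2.resize(L,(400,300)),R_[:300]]) if 0 else np.vstack([np.hstack([cv2.resize(L,(400,300)),R_[:300]]),np.hstack([cv2.resize(a,(400,300)),R_[300:]])]))
```

```text
open 26.39 p [ 0.5067  0.1272 -0.0037] F [ 0.5 -0.8 -0.8] T [-0.01  0.03  0.01] w 0.085
up 26.86 p [0.5077 0.1274 0.0912] F [-0.8 -0.2 -0.4] T [ 0.    0.01 -0.02] w 0.085
 27.41 p [0.4352 0.1312 0.1586] F [ 0.5  0.3 -0.7] T [-0.02  0.03  0.06] w 0.0848
```

View pics/n3.png

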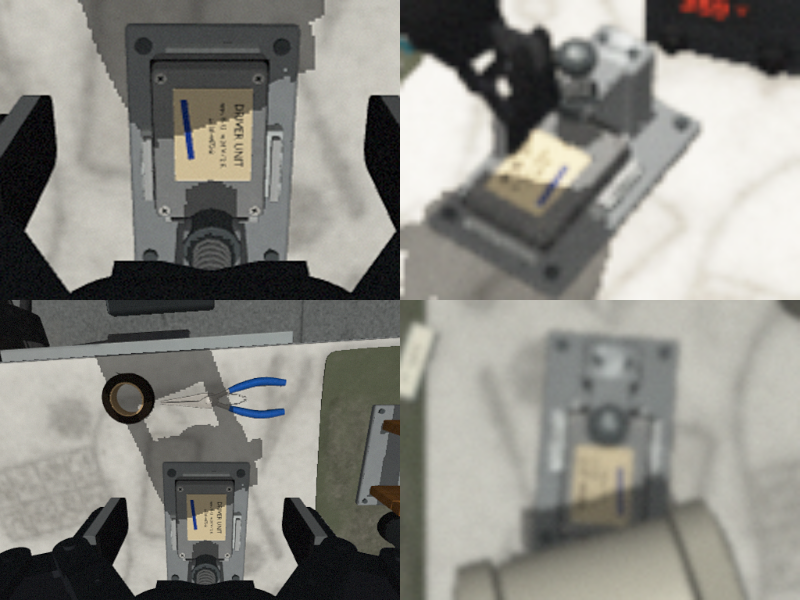

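The case lies between the lips with its connector end at the stop. Next is the mallet: grip it, lift it and check the joint speeds for the blow.

```bash
cat >> h.py <<'E'
MY=np.radians(-3.4); MO=np.array([.4775,.3606]); DZ=-.0375   # TCP z = mallet origin z + DZ
ST=np.array([.572,.1228]); HO=.079
def strike(face_z):
    u=np.array([np.cos(NY),np.sin(NY)]); p=ST-HO*u; return [*p,face_z+.032+DZ]
E
python3 - <<'E'
from h import *
print(jaw(MY)); 
q0=kinematics.solve_ik(strike(.169),jaw(NY)); q1=kinematics.solve_ik(strike(.092),jaw(NY)); print('dq',np.round(q1-np.array(q0),3))
bot.reach([*MO,.14],jaw(MY)); hand.move_gripper(.055,120)
bot.servo_line([*MO,.062+DZ],velocity=.25); st('at')
hand.move_gripper(.010,120); st('grip')
bot.servo_line([*MO,.062+DZ+.025],velocity=.15); st('lift'); bot.dwell(.1)
snap('wrist','ml'); snap('scene','mls'); st()
a=cv2.imread('pics/ml.png'); b=cv2.imread('pics/mls.png')[140:260,130:290]
cv2.imwrite('pics/ml2.png',np.hstack([cv2.resize(a,(400,300)),cv2.resize(b,(400,300))]))
E
```

```text
[ 0.70679556 -0.0209772   0.0209772  -0.70679556]
dq [ 0.    0.11  0.06  0.   -0.17  0.  ]
at 29.36 p [0.4779 0.3609 0.0251] F [ 0.7 -0.4  1.7] T [-0.03 -0.04  0.02] w 0.055
grip 29.76 p [0.4787 0.3615 0.0267] F [-1.1 -0.5  7.3] T [-0.12  0.16  0.02] w 0.0222
lift 30.07 p [0.4783 0.3612 0.0506] F [ 0.3 -0.1 -3.1] T [0.04 0.03 0.03] w 0.0221
 30.27 p [0.477  0.3602 0.0487] F [ 0.1  0.3 -2.1] T [ 0.01  0.   -0.05] w 0.0219
```

View pics/ml2.png

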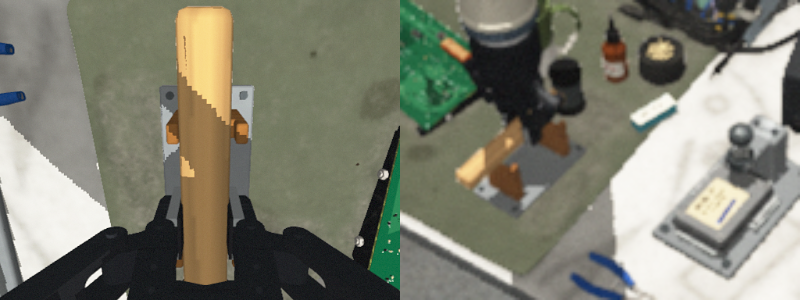

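Run:
```python
from h import *
zt=.0487-DZ+.010; P=back('ml',[(178*1.28,10*1.28),(232*1.28,10*1.28)],zt); print('tail w',np.linalg.norm(P[0]-P[1]).round(4),'pos',P.mean(0).round(4))
bot.servo_line([*MO,.169+.032+DZ],velocity=.35)
bot.reach(strike(.169),jaw(NY)); bot.dwell(.25); st('above'); 
snap('wrist','s0')
bot.servo_line(strike(.091),velocity=.45); st('hit')
bot.servo_line(strike(.165),velocity=.3); st('back')
snap('wrist','s1'); snap('scene','s1s')
a=cv2.imread('pics/s1.png'); b=cv2.imread('pics/s1s.png')[140:260,190:350]; c=cv2.imread('pics/s0.png')
cv2.imwrite('pics/s2.png',np.vstack([np.hstack([cv2.resize(c,(400,300)),cv2.resize(a,(400,300))]),np.hstack([cv2.resize(b,(400,300)),np.zeros((300,400,3),np.uint8)])]))
```

```text
tail w 0.0205 pos [0.3811 0.3652 0.0962]
above 31.93 p [0.4932 0.1287 0.1634] F [ 0.1 -0.6 -3.2] T [-0.03 -0.04  0.03] w 0.0221
hit 32.3 p [0.4914 0.1275 0.085 ] F [-4.3 -0.4  3.4] T [0.01 0.42 0.01] w 0.0223
back 32.7 p [0.4944 0.128  0.1627] F [-1.1  0.9 -3.4] T [0.01 0.04 0.01] w 0.0219
```

View pics/s2.png

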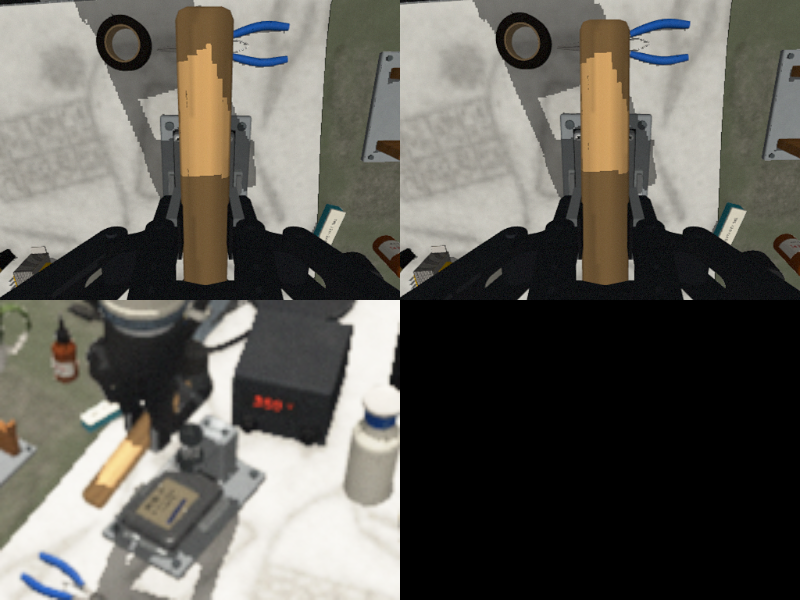

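The mallet's tail end dropped from row 8 to row 20 in the 400 px view, so the mallet pitched in the grip during the blow. I'll work out the tilt, which also gives the stamp's travel.

```bash
cat > tilt.py <<'E'
from h import *
def rows(name,tcp,deg,yaw):
    a=np.radians(deg); u=np.array([np.cos(yaw),np.sin(yaw)]); o=np.array([*tcp[:2],tcp[2]-DZ]); v=np.array([-u[1],u[0]])
    out=[]
    for s in (-.012,.012):
        x,z=-.100,.010   # deg>0: head up, tail down
        X=x*np.cos(a)-z*np.sin(a); Z=x*np.sin(a)+z*np.cos(a)
        out.append([*(o[:2]+X*u+s*v),o[2]+Z])
    return proj(name,out)/1.28
if __name__=='__main__':
    for n,t,yw in [('ml',[.477,.3602,.0487],MY),('s0',[.4932,.1287,.1634],NY),('s1',[.4944,.128,.1627],NY)]:
        for d in (-3,0,3,6,9,12):
            p=rows(n,t,d,yw); print(n,d,'row',p[:,1].mean().round(1),'width',abs(p[0,0]-p[1,0]).round(1))
    # tail end in the images: wood colour extent along the middle column
    for n in ('ml','s0','s1'):
        a=cv2.cvtColor(cv2.imread(f'pics/{n}.png'),cv2.COLOR_BGR2HSV); m=cv2.inRange(a,(8,70,40),(25,255,255)); m[:,:200]=0;m[:,320:]=0
        r=[np.flatnonzero(m[:,c])[0]/1.28 for c in range(255,275,4)]; k=[(np.ptp(np.flatnonzero(m[y])))/1.28 for y in (36,44,60,80,120,160)]
        print(n,'top rows',np.round(r,1),'widths',np.round(k,1))
E
python3 tilt.py
```

```text
ml -3 row -3.3 width 67.1
ml 0 row -1.7 width 63.9
ml 3 row 0.5 width 61.0
ml 6 row 3.2 width 58.2
ml 9 row 6.5 width 55.6
ml 12 row 10.1 width 53.3
s0 -3 row -2.9 width 67.4
s0 0 row -1.3 width 64.2
s0 3 row 0.9 width 61.2
s0 6 row 3.6 width 58.4
s0 9 row 6.9 width 55.8
s0 12 row 10.5 width 53.4
s1 -3 row -2.4 width 67.7
s1 0 row -1.0 width 64.4
s1 3 row 1.1 width 61.4
s1 6 row 3.8 width 58.6
s1 9 row 7.0 width 56.0
s1 12 row 10.6 width 53.6
ml top rows [6.2 6.2 6.2 6.2 6.2] widths [57.8 57.8 57.  55.5 53.1 81.2]
s0 top rows [6.2 7.  7.  7.  7. ] widths [57.  56.2 56.2 54.7 52.3 51.6]
s1 top rows [19.5 19.5 19.5 19.5 19.5] widths [47.7 49.2 49.2 49.2 47.7 47.7]
```

The mallet slipped about 12° in the grip. That and the ~6 N end force suggest the stamp may have gone only ~17 mm of its 24 mm. I'll lay the mallet level in the rest, regrip 16 mm nearer the head for a shorter lever, and strike again faster.

```bash
cat >> h.py <<'E'
def pose(o,yaw,pitch,dz=.0365):
    """TCP pose for the grip point o on the handle axis, tool pitched head-down by pitch deg"""
    Ry=R.from_rotvec(np.radians(pitch)*np.array([-np.sin(yaw),np.cos(yaw),0])); q=Ry*R.from_quat(jaw(yaw))
    return np.array(o)+dz*q.apply([0,1,0]), q.as_quat()
def grip_xy(base,yaw,s): return base+s*np.array([np.cos(yaw),np.sin(yaw)])
def lay(s,pitch):
    g=grip_xy(MO,MY,s)
    p,q=pose([*g,.150],MY,pitch); bot.reach(p,q); 
    p,q=pose([*g,.082],MY,pitch); bot.servo_line(p,velocity=.25)
    p,q=pose([*g,.0625],MY,pitch); bot.servo_line(p,velocity=.08); st('laid')
    hand.move_gripper(.055,120); st('open')
E
python3 - <<'E'
from h import *
bot.servo_line(strike(.175),velocity=.4)
lay(0,11)
g=grip_xy(MO,MY,.016); p,q=pose([*g,.062],MY,0)
bot.servo_line(p,q,velocity=.1); st('shifted')
hand.move_gripper(.010,120); st('grip')
snap('wrist','r0')
p,q=pose([*g,.10],MY,0); bot.servo_line(p,velocity=.2); st('lift'); snap('wrist','r1')
for n in ('r0','r1'):
    a=cv2.cvtColor(cv2.imread(f'pics/{n}.png'),cv2.COLOR_BGR2HSV); m=cv2.inRange(a,(8,70,40),(25,255,255)); m[:,:200]=0;m[:,320:]=0
    print(n,[np.flatnonzero(m[:,c])[:1]/1.28 for c in (255,263,271)],[np.ptp(np.flatnonzero(m[y]))/1.28 for y in (36,60,80)])
p=strike(.17); d=.016*np.array([np.cos(NY),np.sin(NY),0])
q0=kinematics.solve_ik(p+d,jaw(NY)); q1=kinematics.solve_ik(p+d-[0,0,.082],jaw(NY)); print(np.round((np.array(q1)-q0)*.58/.082*1.9,2))
E
```

```text
laid 34.82 p [0.4709 0.3612 0.0269] F [ 0.1 -0.2 -1.6] T [ 0.05 -0.13  0.  ] w 0.0221
open 35.23 p [0.4706 0.3611 0.0268] F [ 0.3  0.4 -0.4] T [-0.03 -0.09  0.01] w 0.0549
shifted 35.62 p [0.4926 0.3598 0.0258] F [ 0.3  0.4 -0.3] T [ 0.01 -0.01  0.01] w 0.0551
grip 36.02 p [0.4939 0.3597 0.0258] F [-1.1 -0.   5.6] T [-0.1   0.16  0.02] w 0.0221
lift 36.41 p [0.494  0.3599 0.0638] F [-0.9 -0.3 -3.1] T [-0.03 -0.04  0.02] w 0.0222
r0 [array([0.]), array([0.]), array([0.])] [np.float64(58.59375), np.float64(57.03125), np.float64(55.46875)]
r1 [array([0.]), array([0.]), array([0.])] [np.float64(58.59375), np.float64(57.03125), np.float64(54.6875)]
[ 0.    1.54  0.83  0.   -2.37  0.  ]
```

Run:
```python
from h import *
d=.016*np.array([np.cos(NY),np.sin(NY),0])
p,q=pose([*grip_xy(MO,MY,.016),.205],MY,0); bot.servo_line(p,velocity=.4)
S=lambda z: np.array(strike(z))+d
bot.reach(S(.170),jaw(NY)); bot.dwell(.2); st('above'); snap('wrist','t0')
bot.servo_line(S(.086),velocity=.58); o=st('hit'); print('maxvel now',np.round(o['joint_vel'],2))
snap('wrist','t1'); st('held')
bot.servo_line(S(.17),velocity=.3); st('back'); snap('wrist','t2')
for n in ('t0','t1','t2'):
    a=cv2.cvtColor(cv2.imread(f'pics/{n}.png'),cv2.COLOR_BGR2HSV); m=cv2.inRange(a,(8,70,40),(25,255,255)); m[:,:200]=0;m[:,320:]=0
    print(n,[np.flatnonzero(m[:,c])[:1]/1.28 for c in (255,263,271)],[np.ptp(np.flatnonzero(m[y]))/1.28 for y in (20,36,60,80)])
```

```text
above 38.0 p [0.5092 0.1279 0.1644] F [ 0.5  0.9 -1.9] T [-0.    0.02 -0.01] w 0.0225
hit 38.37 p [0.5072 0.1267 0.0798] F [-2.2  0.7  2. ] T [-0.03  0.11 -0.02] w 0.0225
maxvel now [-0.   -0.05 -0.03  0.    0.03 -0.  ]
held 38.42 p [0.5085 0.1269 0.0814] F [-2.7 -0.4  2.8] T [-0.02  0.09 -0.03] w 0.0221
back 38.85 p [0.5105 0.127  0.1679] F [ 0.3  0.2 -2.9] T [-0.04 -0.02 -0.  ] w 0.0219
t0 [array([0.]), array([0.]), array([0.])] [np.float64(57.8125), np.float64(57.03125), np.float64(55.46875), np.float64(55.46875)]
t1 [array([0.]), array([0.]), array([0.])] [np.float64(44.53125), np.float64(44.53125), np.float64(44.53125), np.float64(45.3125)]
t2 [array([0.]), array([0.]), array([0.])] [np.float64(44.53125), np.float64(44.53125), np.float64(44.53125), np.float64(45.3125)]
```

By a rough energy balance the second, faster blow (about 1 m/s, commanded 38 mm down) should have driven the stamp on to the case. The mallet is now about 17° head-up in the grip, so I'll lay it back with that pitch compensated. Then I'll retreat and compare with the first pictures numerically.

```bash
sed -i 's/\.0625\],MY,pitch/.0612],MY,pitch/' h.py
python3 - <<'E'
from h import *
lay(.016,17)
p=get_obs()['position']; bot.servo_line([p[0],p[1],.16],velocity=.35)
bot.reach((.42,.361,.27),jaw(np.radians(-3.2))); bot.dwell(.15); st('look'); snap('wrist','wm9')
bot.reach((.35,.25,.33),jaw(np.radians(-3.2))); snap('top','top9'); snap('scene','scene9'); st('end')
def d(a,b,box=None):
    A=cv2.GaussianBlur(cv2.imread(f'pics/{a}.png'),(5,5),0).astype(int); B=cv2.GaussianBlur(cv2.imread(f'pics/{b}.png'),(5,5),0).astype(int); return np.abs(A-B).max(2)
m=d('wm','wm9'); x=m[115:305,230:300]; print('mallet region diff mean',x.mean(),'frac>40',(x>40).mean())
for n in ('wm','wm9'):
    a=cv2.cvtColor(cv2.imread(f'pics/{n}.png'),cv2.COLOR_BGR2HSV); w=cv2.inRange(a,(8,70,40),(25,255,255)); w[:,:225]=0;w[:,300:]=0
    print(n,'tail row',np.flatnonzero(w[:,268])[0],[(np.flatnonzero(w[r])[[0,-1]]) for r in (130,145,185,210)])
    k=cv2.inRange(cv2.imread(f'pics/{n}.png'),(0,0,0),(45,45,45)); k[:240]=0;k[310:]=0;k[:,:235]=0;k[:,:]*=1;k[:,300:]=0
    ys,xs=np.nonzero(k); print('dark head bbox',xs.min(),xs.max(),ys.min(),ys.max())
E
```

```text
laid 40.68 p [0.4831 0.3604 0.0265] F [ 0.3 -0.  -1.8] T [ 0.05 -0.23 -0.  ] w 0.0221
open 41.1 p [0.4827 0.3603 0.0264] F [0.  0.1 0.1] T [-0.05 -0.15 -0.02] w 0.0546
look 42.38 p [0.4202 0.3604 0.2677] F [ 1.4  0.8 -0.1] T [ 0.09 -0.02  0.02] w 0.0551
end 43.16 p [0.3506 0.2505 0.3293] F [ 0.  -0.3 -1. ] T [ 0.03 -0.01  0.03] w 0.055
mallet region diff mean 9.959097744360902 frac>40 0.024511278195488723
wm tail row 122 [array([255, 276]), array([254, 276]), array([255, 276]), array([255, 275])]
dark head bbox 249 282 250 300
wm9 tail row 123 [array([256, 278]), array([255, 277]), array([256, 276]), array([256, 276])]
dark head bbox 249 282 252 301
```

The mallet is back within 1 px of its original pose, so it's level in both saddles. Next is a numeric check of the case and bystanders, comparing pictures already taken.

Run:
```python
from h import *
def blobs(a,b,th=50):
    A=cv2.GaussianBlur(cv2.imread(f'pics/{a}.png'),(5,5),0).astype(int); B=cv2.GaussianBlur(cv2.imread(f'pics/{b}.png'),(5,5),0).astype(int)
    m=(np.abs(A-B).max(2)>th).astype(np.uint8); n,_,s,c=cv2.connectedComponentsWithStats(m)
    for i in range(1,n):
        if s[i,4]>12: print(a,b,s[i])
blobs('top0','top9'); blobs('scene0','scene9'); 
# label (tan) position in fixture area in top9 and in n2t
for n in ('n2t','top9'):
    a=cv2.cvtColor(cv2.imread(f'pics/{n}.png'),cv2.COLOR_BGR2HSV); w=cv2.inRange(a,(12,50,80),(32,255,255)); w[:,:236]=0;w[:,290:]=0;w[:150]=0;w[240:]=0
    y,x=np.nonzero(w); print(n,len(x),x.mean() if len(x) else 0,y.mean() if len(x) else 0, x.min(),x.max(),y.min(),y.max())
if len(x): 
    P=back('top9',[(x.min(),y.min()),(x.max(),y.max())],.042); print('label',P.round(4))
```

```text
top0 top9 [248 184  29  44 886]
top0 top9 [325 212  36  46 339]
top0 top9 [ 203  228   62   55 1635]
top0 top9 [180 278  48  51 599]
top0 top9 [ 103  285  136   99 7168]
top0 top9 [ 85 341  29  43 661]
top0 top9 [  0 352  57  32 991]
top0 top9 [246 358  18  24 266]
top0 top9 [266 359  33  25 591]
top0 top9 [308 360  29  11 101]
scene0 scene9 [    0     0   175   194 16624]
scene0 scene9 [171   0   5  15  39]
scene0 scene9 [157   2   7   7  24]
scene0 scene9 [76 11  5  7 21]
scene0 scene9 [174  20   3   6  13]
scene0 scene9 [152  52  16   8  68]
scene0 scene9 [ 50  65  28  17 220]
scene0 scene9 [ 29  75  21  21 294]
scene0 scene9 [125  75  17  14 107]
scene0 scene9 [129  91   4   5  15]
scene0 scene9 [ 131   92   44   69 1632]
scene0 scene9 [44 94 18 15 60]
scene0 scene9 [136  94  20   4  59]
scene0 scene9 [24 97 15 20 79]
scene0 scene9 [ 12 107  12  15 106]
scene0 scene9 [ 32 112  12   6  28]
scene0 scene9 [ 19 125   8   5  13]
scene0 scene9 [178 146   8   6  23]
scene0 scene9 [171 161  10  10  79]
scene0 scene9 [ 29 170  19  11  88]
scene0 scene9 [258 209   7   4  26]
scene0 scene9 [262 215   8   5  28]
scene0 scene9 [239 217  40  26 376]
scene0 scene9 [   0  219   91  143 2472]
scene0 scene9 [ 178  228   48   54 1230]
scene0 scene9 [   0  256   85  128 4588]
scene0 scene9 [297 257  33  43 629]
scene0 scene9 [  95  301  141   83 7826]
scene0 scene9 [  0 343  32  41 559]
scene0 scene9 [  0 369  12  15 100]
n2t 326 258.9539877300613 208.1319018404908 252 269 197 221
top9 322 258.85403726708074 208.2049689440994 252 269 197 220
label [[0.557  0.1465 0.042 ]
 [0.4994 0.103  0.042 ]]
```

```bash
python3 -c "
from h import *
hand_in(); print(get_obs()['time_s'])"
```

```text
the job is handed in; nothing more can be done
the job is handed in; nothing more can be done
```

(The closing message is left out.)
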